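# Sort two crank arms by keyway on gauge stands

### The arm

A 6-joint arm with a two-finger parallel gripper is mounted at the origin on the work surface; the furniture and walls round the work are solid. World frame = base frame: x ahead of the robot, y to its left, z up, the work surface at z = 0. Lengths are in m, angles in degrees, forces in N, time in s.
With the tool pointing down it reaches from about 0.4 to 0.825 m from the base axis. Payload 7 kg.
Tool frame: the origin (TCP) lies on the centre line of the jaws, within the pads' length; the fingertips stand 17 mm ahead of it and the grasp point (between the pads) lies 2 mm behind it; y points along the fingers, z is the direction in which the jaws open and shut, and the axes are right-handed (so a half turn about y gives the same grasp; the last joint's range is limited). The gripper opens to 88 mm and grips with 3 to 60 N. Pads are 19 mm wide; open, the fingers measure 130 mm over their backs; the gripper's body (78 mm by 193 mm) begins 47 mm behind the grasp point.
Start: joints at [91.221, 20.546, 0.682, 0, -70.136, -16.507], TCP at [0.178, 0.651, 0.244] pointing down, gripper open.
Joint ranges: [-176.03, 176.03], [-82.01, 121.73], [-58.28, 71.71], [-173.87, 95.51], [-174.79, -0.11], [-173.66, 173.66]. Speed limits (degrees/s): [136.94, 136.94, 172.46, 180, 180, 180].

### API

Orientations are given as [roll, pitch, yaw] about the fixed x, y, z axes, in that order (R = Rz(yaw) Ry(pitch) Rx(roll)).
In Python, from plant import r, capture, camera_info gives the robot as it stands. The module is installed in compiled form; this text tells all that it offers.
- The arm moves only by the tool apply_moves, never from a script. Its argument "deltas" is a list of rows, each an object of numbers: "tx", "ty", "tz": the shift along the tool's x, y, z in m; "turn": the turn about the tool's y in rad; "gripper": the finger opening in m, from 0 to 0.0876. A call has 1 to 5 rows; each row is the pose to reach, as a shift and turn from the pose commanded when the call began, along the tool's axes at that moment; what a row does not reach only later rows make up. A row lasts 1/10 s, in which the tool goes at most 50 mm and 8.59 degrees, less where a joint would pass 70% of its speed; a pose out of reach is approached as far as the arm can. A call with a gripper value outside its range is refused whole. The fingers move at their own pace and stop on an object; "newtons" is the grip in N (left out, the last holds). Time passes only in rows, so rows that repeat a pose let the fingers close. It gives the time, the measured TCP pose, the force and the opening at its end, in the units of the state.
- r.get_state(): the state, without advancing time (a new reading comes with each control period).
- capture(name): name is "scene" or "side" or "wrist"; returns (picture, depth): 400x640x3 uint8, red, green, blue; 400x640 float32, m along the optical axis (not along the pixel's ray), 0 where there is no reading.
- camera_info(name): a dict with "K" (3x3 intrinsics, pixels), "k1" (the pictures are not rectified: a ray, as slopes to the right and down, at radius r is drawn at 1 + k1 r^2 times it, then the intrinsics apply), "eye" and "orientation" of the camera in the world; the wrist camera has in their place "tool_from_camera" (4x4, takes a point from camera to tool coordinates, whose origin is the TCP and whose axes are the tool frame's). Camera axes: x right, y up, looking along -z (the intrinsics and any distortion apply to the point x, -y, -z); pixel columns grow to the right and rows downward; lengths in m; the calibration is good to about 2 mm. A picture is of the moment at which its call begins: read the wrist's pose just before it. camera_info takes no time and is no camera call.
- r.close_job(): hands the job in, once; it reports no verdict.
The state is a dict: "time_s": time; "joints": joint angles; "qd": joint speeds; "joint_torque": joint torques, N m; "tcp_pos": TCP position; "eef_rot": TCP orientation; "contact_force": force on the tool from outside, world axes, zero at the start; "moment": the same for the moment, N m; "gripper_width": finger opening in m.
Only numpy, scipy, OpenCV 4.12 (cv2) and the standard library are available. Lean on these libraries where they do the work, as an engineer would, in place of code of your own. Each camera call takes 0.05 s, during which the arm holds its last target.

### The job

Two spare crank arms of the tape formers look alike, but one has its keyway on the arm's side of the hub and the other has it crosswise, a quarter turn from the arm. Seat each crank on the keyed gauge stand whose key suits it, with its arm lying between the stand's two stop pins and its hub flat down on the base plate, then let go.

Things in the scene. Friction and masses are not known exactly. Their poses are not given: they have to be found in the camera images.
- crank_inline_mid (a point): (mm) In-line bright bare-metal crank: hub 50x50x40 tall, bore 26 upright, keyway 16 wide to 21 from centre; red mark on hub beside it. Arm 20 wide, 14 thick, at the hub's foot, ends 75 from centre. 0.2 kg. Point: hub centre, 20 above underside; z up, arm to -x; grip hub's free flats +y/-y. Keyway on the arm's side (-x).
- crank_cross_mid (a point): (mm) Cross-keyed bright bare-metal crank: hub 50x50x40 tall, bore 26 upright, keyway 16 wide to 21 from centre; red mark on hub beside it. Arm 20 wide, 14 thick, at the hub's foot, ends 75 from centre. 0.2 kg. Point: hub centre, 20 above underside; z up, arm to -x; grip hub's free flats +y/-y. Keyway on the +y side, a quarter turn from the arm.
- stand_inline_seat (a point): (mm) For the in-line crank: fixed grey stand: plate 100x70, top at z 12; shaft dia 20, 46 tall over plate (top 10 tapered); red key 10 wide, to 17.5 from axis, 32 tall; 2 pins 18 tall, 48 from axis at -x, 38 gap for arm. Play 3. Point: on axis, 32 over table = seated hub centre; axes as the seated crank's (arm to -x). Key points to the pins (-x), red stripe on plate.
- stand_cross_seat (a point): (mm) For the cross-keyed crank: fixed grey stand: plate 100x70, top at z 12; shaft dia 20, 46 tall over plate (top 10 tapered); red key 10 wide, to 17.5 from axis, 32 tall; 2 pins 18 tall, 48 from axis at -x, 38 gap for arm. Play 3. Point: on axis, 32 over table = seated hub centre; axes as the seated crank's (arm to -x). Key points to +y, red stripe on plate.

How it is judged:
By the outcome, as a careful person would: the job done as asked, in the order asked, and still so for the second after the job is handed in, with the robot touching nothing.
It also fails if it takes over 59 s, if anything falls off the work surface, if the arm or the gripper's body presses on something with over 40 N, if the wrist force passes 120 N, or if a joint passes its speed limit or range.

## Working session

There is one attempt and no reset: what is moved stays moved. The work goes in short steps, Python scripts to look and compute and a tool call to move; the robot and the scene stay as the last step left them, time stands still between calls to the robot, and variables do not carry over. Pictures are saved under pics/ and viewed, and the job is handed in when it is done.

Besides the shell and the picture viewer there is one more tool, called as a command line: name --argument value ..., lists and objects as JSON in quotes. apply_moves: Moves the arm, as the interface text tells. Its arguments: {"type":"object","properties":{"deltas":{"type":"array","items":{"type":"object","properties":{"tx":{"type":"number"},"ty":{"type":"number"},"tz":{"type":"number"},"turn":{"type":"number"},"gripper":{"type":"number"}}}},"newtons":{"type":"number"}},"required":["deltas"]}

```bash
mkdir -p pics
cat > h.py <<'E'
import numpy as np, cv2
from plant import r, capture, camera_info
from scipy.spatial.transform import Rotation as R
E
python3 - <<'E'
from h import *
s=r.get_state(); print(s)
for n in ["scene","side","wrist"]:
    c=camera_info(n); print(n,c)
    p,d=capture(n); cv2.imwrite(f"pics/{n}0.png",p[:,:,::-1]); np.savez(f"{n}0.npz",p=p,d=d)
E
```

```text
{'time_s': 0.0, 'joints': array([ 9.12209663e+01,  2.05916959e+01,  6.35067593e-01, -2.10308530e-02,
       -7.01353106e+01, -1.65071809e+01]), 'qd': array([-0.1045883 , -0.02568311,  0.00925953, -0.07462631, -0.0371908 ,
       -0.02669003]), 'joint_torque': array([ 1.02587685e-03, -5.82712555e+01,  2.93052328e+01,  6.99737236e+00,
        6.85914667e-03, -1.48736490e-04]), 'tcp_pos': array([0.17785083, 0.65068179, 0.24262668]), 'eef_rot': array([-8.99062324e+01,  7.17024255e-03,  1.64706629e+02]), 'contact_force': array([ 0.46913914,  0.22020693, -1.31488286]), 'moment': array([-0.09349512, -0.02037251, -0.01703559]), 'gripper_width': 0.08768679856824689}
scene {'K': array([[420.90698694,   0.        , 317.78884767],
       [  0.        , 420.90698694, 202.39660653],
       [  0.        ,   0.        ,   1.        ]]), 'k1': -0.08714928370140673, 'eye': array([-0.00161515,  0.13756626,  0.68501285]), 'orientation': array([  45.27415655,   -0.8764094 , -127.20089487])}
side {'K': array([[476.5543965 ,   0.        , 319.38463929],
       [  0.        , 476.5543965 , 196.33662764],
       [  0.        ,   0.        ,   1.        ]]), 'k1': 0.02297684008649139, 'eye': array([ 0.10665178, -0.86129032,  0.55493656]), 'orientation': array([ 56.19483507,  -0.87691717, -31.92751471])}
wrist {'K': array([[347.40713664,   0.        , 323.87501137],
       [  0.        , 347.40713664, 196.93635677],
       [  0.        ,   0.        ,   1.        ]]), 'k1': -0.07752659067514286, 'tool_from_camera': array([[-7.26942912e-04, -9.52536570e-01, -3.04423314e-01,
        -8.39370429e-02],
       [ 5.45877366e-04,  3.04422971e-01, -9.52536801e-01,
        -1.40401735e-01],
       [ 9.99999587e-01, -8.58617673e-04,  2.98670033e-04,
         1.03825015e-04],
       [ 0.00000000e+00,  0.00000000e+00,  0.00000000e+00,
         1.00000000e+00]])}
```

View pics/scene0.png

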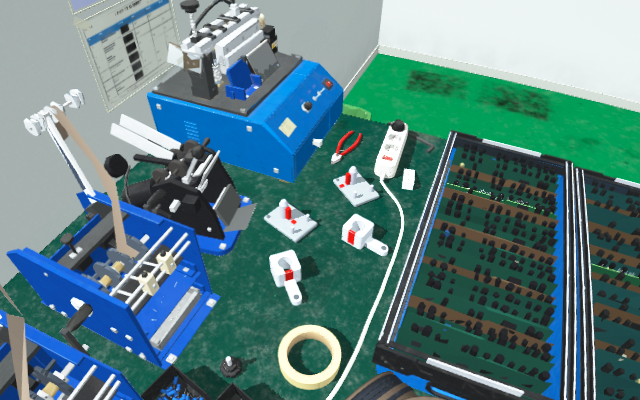

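View pics/side0.png

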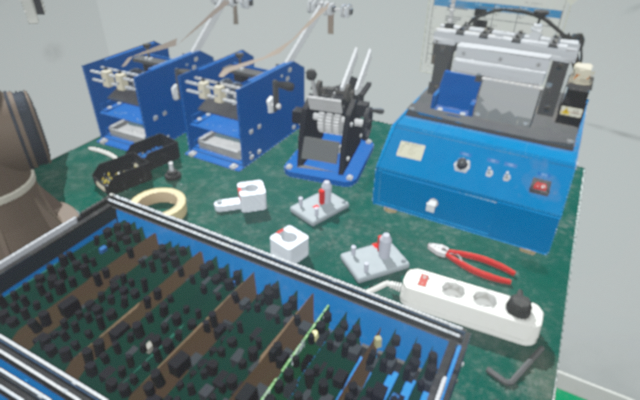

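View pics/wrist0.png

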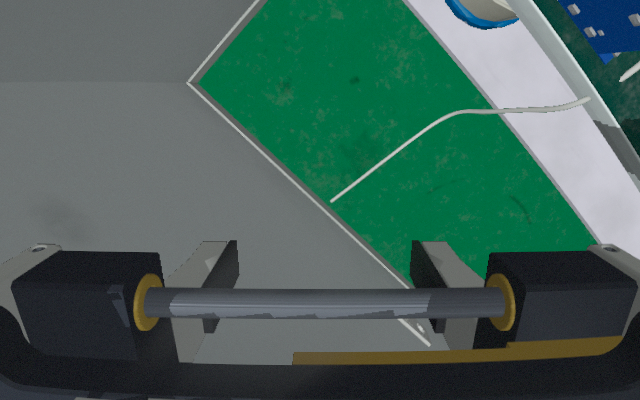

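The scene view shows the stands near px (290,220) and (357,187) and the cranks near (286,270) and (360,235). The side view has all four as well. I'll zoom in on these.

```bash
cat >> h.py <<'E'
def cam(n, tcp=None, rot=None):
    c=camera_info(n)
    if n=="wrist":
        T=np.eye(4); T[:3,:3]=R.from_euler('xyz',rot,degrees=True).as_matrix(); T[:3,3]=tcp
        W=T@c["tool_from_camera"]
    else:
        W=np.eye(4); W[:3,:3]=R.from_euler('xyz',c["orientation"],degrees=True).as_matrix(); W[:3,3]=c["eye"]
    return c,W
def rays(uv,c,W):
    uv=np.asarray(uv,float).reshape(-1,1,2)
    n=cv2.undistortPoints(uv,c["K"],np.array([c["k1"],0,0,0.])).reshape(-1,2)
    return np.c_[n[:,0],-n[:,1],-np.ones(len(n))]@W[:3,:3].T
def onz(uv,z,c,W):
    d=rays(uv,c,W); e=W[:3,3]; return e+d*((z-e[2])/d[:,2])[:,None]
def proj(P,c,W):
    P=np.atleast_2d(P); q=(P-W[:3,3])@W[:3,:3]
    n=np.c_[q[:,0]/-q[:,2],q[:,1]/q[:,2]]  # -y/-z
    rr=(n**2).sum(1,keepdims=True); n=n*(1+c["k1"]*rr)
    return n*[c["K"][0,0],c["K"][1,1]]+c["K"][:2,2]
def cloud(d,c,W):
    v,u=np.mgrid[0:400,0:640]
    uv=np.stack([u,v],-1).reshape(-1,1,2).astype(float)
    n=cv2.undistortPoints(uv,c["K"],np.array([c["k1"],0,0,0.])).reshape(-1,2)
    D=d.reshape(-1,1)
    return (np.c_[n[:,0],-n[:,1],-np.ones(len(n))]*D@W[:3,:3].T+W[:3,3]).reshape(400,640,3)
E
python3 - <<'E'
from h import *
f=np.load("scene0.npz"); p=f["p"][150:320,240:410]
cv2.imwrite("pics/z1.png",cv2.resize(p,(680,600),interpolation=cv2.INTER_CUBIC)[:,:,::-1])
g=np.load("side0.npz"); p=g["p"][160:290,205:420]
cv2.imwrite("pics/z2.png",cv2.resize(p,None,fx=3.7,fy=3.7,interpolation=cv2.INTER_CUBIC)[:,:,::-1])
for n,fi,pts in [("scene",f,[(286,258),(360,225),(283,295),(290,210),(349,173),(300,232),(350,300),(250,330)]),("side",g,[(252,188),(290,235),(325,187),(384,238),(300,280)])]:
    c,W=cam(n); P=cloud(fi["d"],c,W)
    for u,v in pts: print(n,(u,v),P[v,u].round(4))
E
```

```text
scene (286, 258) [ 0.4295 -0.1249  0.0353]
scene (360, 225) [ 0.4154 -0.304   0.0256]
scene (283, 295) [ 0.3824 -0.0844  0.0014]
scene (290, 210) [ 0.5292 -0.2031  0.0385]
scene (349, 173) [ 0.5427 -0.3794  0.0438]
scene (300, 232) [ 0.483  -0.1959  0.0144]
scene (350, 300) [ 0.2979 -0.1789  0.0021]
scene (250, 330) [0.3569 0.0037 0.0008]
side (252, 188) [ 0.4265 -0.1054  0.0304]
side (290, 235) [ 0.4167 -0.2815  0.0335]
side (325, 187) [ 0.5382 -0.2041  0.0509]
side (384, 238) [ 0.5341 -0.3937  0.0559]
side (300, 280) [ 0.342  -0.447   0.0987]
```

View pics/z1.png

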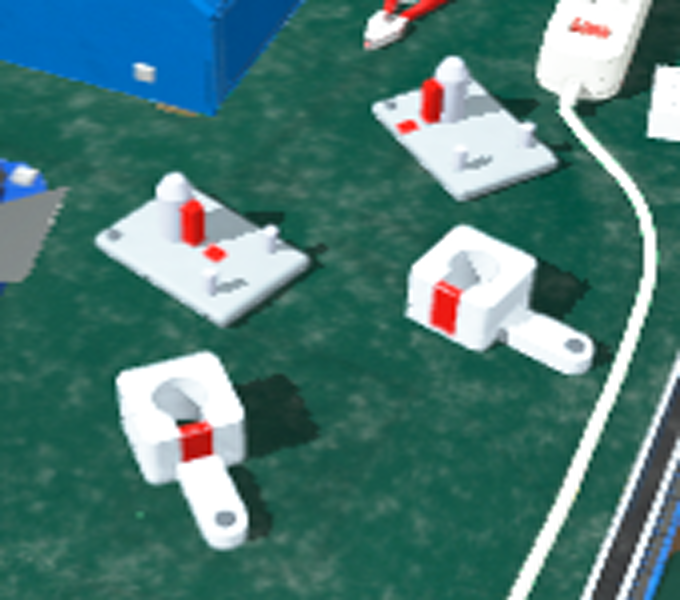

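View pics/z2.png

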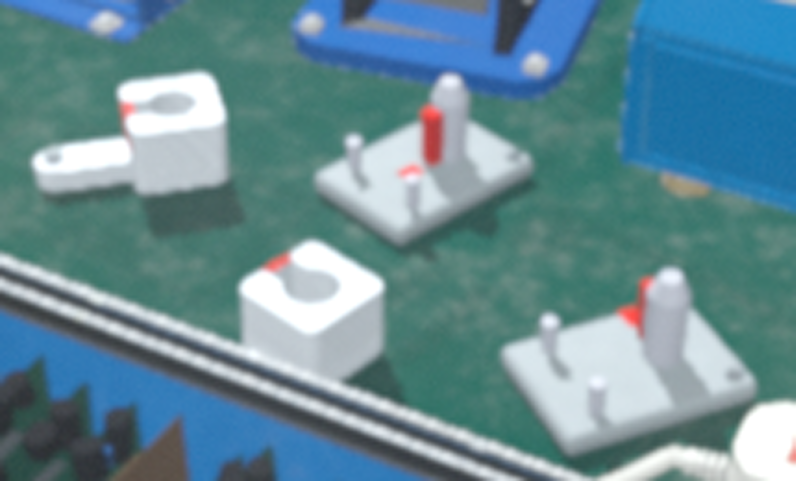

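Run:
```python
from h import *
H=np.full((80,60),-1.)  # x -0.2..1.0 by .02, y -0.8..0.8
for n in ["scene","side"]:
    f=np.load(n+"0.npz"); c,W=cam(n); P=cloud(f["d"],c,W)[f["d"]>0]
    for x,y,z in P:
        i=int((y+.8)/.02); j=int((x+.2)/.02)
        if 0<=i<80 and 0<=j<60 and z<1: H[i,j]=max(H[i,j],z)
print("cols x",-0.2,"..; heights cm, step 4cm")
H2=H.reshape(40,2,30,2).max((1,3))
print("      "+" ".join(f"{-20+4*j:3d}" for j in range(30)))
for i in range(39,-1,-1): print(f"{-80+4*i:4d}: "+" ".join("  ." if h<-.5 else f"{h*100:3.0f}" for h in H2[i]))
```

```text
cols x -0.2 ..; heights cm, step 4cm
      -20 -16 -12  -8  -4   0   4   8  12  16  20  24  28  32  36  40  44  48  52  56  60  64  68  72  76  80  84  88  92  96
  76:   .   .   .   .   .   .   .   .   .   .   .   .   .   .   .   .   .  22  22   .   .   .   .   .   .   .   .   .   .   .
  72:   .   .   .   .   .   .   .   .   .   .   .   .   .   .   .   .   .   .  22  22   .   .   .   .   .   .   .   .   .   .
  68:   .   .   .   .   .   .   .   .   .  26  26   .   .   .   .   .   .   .  22  23   .   .   .   .   .   .   .   .   .   .
  64:   .   .   .   .   .   .   .   .   .   .   .   .   .   .   .   .   .   .   .  23  23   .   .   .   .   .   .   .   .   .
  60:   .   .   .   .   .   .   .   .   .  28   .   .   .   .   .   .   .   .   .   .  24  17   .   .   .   .   .   .   .   .
  56:   .   .   .   .   .   .   .   .  29  28   .   .   .   .   .   .   .   .   .   .  24  23   .   .   .   .   .   .   .   .
  52:   .   .   .   .   .   .   .   .   .   .   .   .   .   .   .   .   .   .   .   .   .  24  18   .   .   .   .   .   .   .
  48:   .   .   .   .   .   .   .   .   .   .   .   .  
[... 3402 characters left out ...]
10  10  10  11  11   0   5   6   6   0   0   0   0   0   .   .   .   .
 -64:   .   .   .   .   9  11  10  11  11  11  10  10  10  10  11  11  11   1   1   6   6   4   0   0   .   .   .   .   .   .
 -68:   .   .   .   .   9  10  10  11  11  11  10  10  10  10  11  11  11   1   1   1   4   0   0   .   .   .   .   .   .   .
 -72:   .   .   .   .   .  10  10  10  11  11  11  10  11  11  11   .   .   0   0   0   0   .   .   .   .   .   .   .   .   .
 -76:   .   .   .   .   .   9  11  10  10  11  11  11  11   .   .   .   .   .   0   .   .   .   .   .   .   .   .   .   .   .
 -80:   .   .   .   .   .   .  10  11  11  11  11  11   .   .   .   .   .   .   .   .   .   .   .   .   .   .   .   .   .   .
```

Run:
```python
from h import *
for n in ["scene","side"]:
    f=np.load(n+"0.npz"); c,W=cam(n); P=cloud(f["d"],c,W); p=f["p"].astype(int)
    red=(p[...,0]>150)&(p[...,1]<90)&(p[...,2]<90)
    k,l,st,ce=cv2.connectedComponentsWithStats(red.astype(np.uint8))
    for i in range(1,k):
        m=(l==i)&(f["d"]>0); 
        if m.sum()<5: continue
        q=np.median(P[m],0)
        if .3<q[0]<.7 and -.5<q[1]<0: print(n,"red",ce[i].round(1),st[i][4],q.round(4),P[m].min(0).round(3),P[m].max(0).round(3))
    for nm,x,y in [("inl",.43,-.125),("cro",.415,-.295)]:
        m=(abs(P[...,0]-x)<.05)&(abs(P[...,1]-y)<.05)&(abs(P[...,2]-.04)<.004)
        xy=P[m][:,:2]; print(n,nm,m.sum(),cv2.minAreaRect((xy*1000).astype(np.float32)))
        m=(abs(P[...,0]-x)<.1)&(abs(P[...,1]-y)<.1)&(abs(P[...,2]-.014)<.004)&(p.min(-1)>130)
        print("  arm",m.sum(),P[m].mean(0).round(4) if m.any() else "")
```

```text
scene red [342.3 140.8] 83 [ 0.6877 -0.48    0.0087] [ 0.65  -0.531  0.003] [ 0.708 -0.433  0.013]
scene red [351.7 145.5] 83 [ 0.6513 -0.486   0.0088] [ 0.64  -0.541  0.003] [ 0.683 -0.442  0.014]
scene red [347.6 178.1] 49 [ 0.5392 -0.3734  0.032 ] [ 0.537 -0.413  0.   ] [ 0.586 -0.37   0.046]
scene red [341.6 185.3] 9 [ 0.5455 -0.3609  0.0125] [ 0.542 -0.366  0.011] [ 0.55  -0.356  0.014]
scene red [288.  212.7] 56 [ 0.5297 -0.1975  0.032 ] [ 0.527 -0.204  0.013] [ 0.537 -0.193  0.045]
scene red [293.4 221.4] 13 [ 0.5173 -0.2033  0.0125] [ 0.513 -0.207  0.012] [ 0.523 -0.199  0.014]
scene red [350.9 237.2] 63 [ 0.4013 -0.2668  0.0252] [ 0.395 -0.272  0.008] [ 0.409 -0.264  0.041]
scene red [288.7 274.6] 63 [ 0.3963 -0.1086  0.0314] [ 0.393 -0.124 -0.003] [ 0.43  -0.101  0.043]
scene inl 437 ((419.7548828125, -114.2797622680664), (50.10973358154297, 51.822391510009766), 74.08287811279297)
  arm 742 [ 0.4507 -0.1557  0.0131]
scene cro 356 ((408.4277648925781, -289.3929138183594), (50.5576171875, 51.42789077758789), 15.018640518188477)
  arm 717 [ 0.4478 -0.2953  0.013 ]
side red [321.5 196.8] 50 [ 0.53   -0.2043  0.031 ] [ 0.528 -0.208  0.015] [ 0.534 -0.2    0.046]
side red [376.2 244.7] 9 [ 0.5459 -0.3611  0.0131] [ 0.54  -0.372  0.   ] [ 0.562 -0.347  0.022]
side red [486.  261.5] 228 [ 0.6891 -0.4875  0.0071] [ 0.663 -0.533  0.002] [ 0.705 -0.447  0.012]
side inl 298 ((419.56298828125, -117.11094665527344), (53.3547248840332, 50.52890396118164), 73.29589080810547)
  arm 636 [ 0.4541 -0.1649  0.0127]
side cro 454 ((408.2507629394531, -292.92694091796875), (51.42262649536133, 51.98228454589844), 16.694374084472656)
  arm 731 [ 0.4766 -0.3098  0.0125]
```

apply_moves --deltas '[{"ty": -0.05},{"ty": -0.1},{"ty": -0.15},{"ty": -0.2},{"ty": -0.22}]'

```text
invalid input at $.deltas[0]: expected keys tx, ty, tz, turn, gripper
```

apply_moves --deltas '[{"tx": 0,"ty": -0.05,"tz": 0,"turn": 0,"gripper": 0.0876},{"tx": 0,"ty": -0.1,"tz": 0,"turn": 0,"gripper": 0.0876},{"tx": 0,"ty": -0.15,"tz": 0,"turn": 0,"gripper": 0.0876},{"tx": 0,"ty": -0.2,"tz": 0,"turn": 0,"gripper": 0.0876},{"tx": 0,"ty": -0.22,"tz": 0,"turn": 0,"gripper": 0.0876}]'

```text
time_s: 0.65
tcp_pos: [0.1786, 0.6513, 0.4695]
eef_rot: [-90.4, -0.0, 164.7]
contact_force: [0.1, -0.0, 0.5]
gripper_width: 0.0879
```

```bash
cat >> h.py <<'E'
import json
def dl(tgt, yaw_t=None, tcp=None, yaw=None):
    """world target -> (tx,ty,tz,turn) from current pose, tool down"""
    s=r.get_state(); tcp=s["tcp_pos"] if tcp is None else np.array(tcp); yaw=s["eef_rot"][2] if yaw is None else yaw
    d=np.array(tgt)-tcp; a=np.radians(yaw); x=np.array([np.cos(a),np.sin(a)]); z=np.array([-np.sin(a),np.cos(a)])
    t=0 if yaw_t is None else -np.radians((yaw_t-yaw+180)%360-180)
    return [round(float(v),4) for v in (d[:2]@x,-d[2],d[:2]@z,t)]
E
python3 -c "
from h import *
print(dl([.41,.5,.47]),dl([.41,.5,.47],tcp=[.1786,.6513,.4695],yaw=164.7),dl([.57,.10,.47],tcp=[.41,.5,.47],yaw=164.7),dl([.46,-.22,.32],tcp=[.57,.1,.47],yaw=164.7))"
```

```text
[-0.2631, -0.0005, 0.0849, 0.0] [-0.2631, -0.0005, 0.0849, 0.0] [-0.2599, -0.0, 0.3436, 0.0] [0.0217, 0.15, 0.3377, 0.0]
```

apply_moves --deltas '[{"tx": -0.045,"ty": 0,"tz": 0.015,"turn": 0,"gripper": 0.0876},{"tx": -0.09,"ty": 0,"tz": 0.03,"turn": 0,"gripper": 0.0876},{"tx": -0.135,"ty": 0,"tz": 0.045,"turn": 0,"gripper": 0.0876},{"tx": -0.18,"ty": 0,"tz": 0.06,"turn": 0,"gripper": 0.0876},{"tx": -0.225,"ty": 0,"tz": 0.075,"turn": 0,"gripper": 0.0876}]'

```text
time_s: 1.15
tcp_pos: [0.3764, 0.5181, 0.4635]
eef_rot: [-90.0, -0.0, 164.7]
contact_force: [0.1, 0.9, -0.6]
gripper_width: 0.0875
```

apply_moves --deltas '[{"tx": -0.03,"ty": 0,"tz": 0.04,"turn": 0,"gripper": 0.0876},{"tx": -0.06,"ty": 0,"tz": 0.08,"turn": 0,"gripper": 0.0876},{"tx": -0.09,"ty": 0,"tz": 0.12,"turn": 0,"gripper": 0.0876},{"tx": -0.12,"ty": 0,"tz": 0.16,"turn": 0,"gripper": 0.0876},{"tx": -0.15,"ty": 0,"tz": 0.2,"turn": 0,"gripper": 0.0876}]'

```text
time_s: 1.65
tcp_pos: [0.4674, 0.2849, 0.4635]
eef_rot: [-90.0, -0.0, 164.7]
contact_force: [1.6, 0.3, 0.5]
gripper_width: 0.0874
```

apply_moves --deltas '[{"tx": -0.03,"ty": 0,"tz": 0.04,"turn": 0,"gripper": 0.0876},{"tx": -0.06,"ty": 0,"tz": 0.08,"turn": 0,"gripper": 0.0876},{"tx": -0.08,"ty": 0,"tz": 0.125,"turn": 0,"gripper": 0.0876},{"tx": -0.09,"ty": 0,"tz": 0.17,"turn": 0,"gripper": 0.0876},{"tx": -0.1,"ty": 0,"tz": 0.215,"turn": 0,"gripper": 0.0876}]'

```text
time_s: 2.15
tcp_pos: [0.5067, 0.0512, 0.4632]
eef_rot: [-90.0, -0.0, 164.7]
contact_force: [1.0, -0.4, -0.1]
gripper_width: 0.0874
```

```bash
python3 -c "
from h import *
print(r.get_state()['tcp_pos'],r.get_state()['joints'],dl([.46,-.22,.32],164))"
```

```text
[0.50666056 0.0512263  0.46323003] [ 2.78951270e+01  8.57119598e-01  3.81895036e+00 -4.86078692e-03
 -9.29975495e+01  4.68023990e+01] [-0.0266, 0.1432, 0.2739, 0.0122]
```

apply_moves --deltas '[{"tx": -0.004,"ty": 0,"tz": 0.045,"turn": 0,"gripper": 0.0876},{"tx": -0.01,"ty": 0.02,"tz": 0.085,"turn": 0,"gripper": 0.0876},{"tx": -0.015,"ty": 0.04,"tz": 0.125,"turn": 0,"gripper": 0.0876},{"tx": -0.02,"ty": 0.06,"tz": 0.165,"turn": 0,"gripper": 0.0876},{"tx": -0.022,"ty": 0.085,"tz": 0.205,"turn": 0,"gripper": 0.0876}]'

```text
time_s: 2.65
tcp_pos: [0.4738, -0.152, 0.3782]
eef_rot: [-90.0, 0.1, 164.7]
contact_force: [0.9, -0.4, 0.0]
gripper_width: 0.0878
```

apply_moves --deltas '[{"tx": -0.001,"ty": 0.02,"tz": 0.03,"turn": 0,"gripper": 0.0876},{"tx": -0.002,"ty": 0.04,"tz": 0.05,"turn": 0,"gripper": 0.0876},{"tx": -0.003,"ty": 0.06,"tz": 0.07,"turn": 0,"gripper": 0.0876},{"tx": -0.003,"ty": 0.06,"tz": 0.07,"turn": 0,"gripper": 0.0876},{"tx": -0.003,"ty": 0.06,"tz": 0.07,"turn": 0,"gripper": 0.0876}]'

```text
time_s: 3.15
tcp_pos: [0.4583, -0.219, 0.3184]
eef_rot: [-90.0, -0.0, 164.6]
contact_force: [0.4, -0.5, -0.0]
gripper_width: 0.0872
```

Run:
```python
from h import *
s=r.get_state(); print(s['tcp_pos'],s['eef_rot'],s['joints'].round(1))
p,d=capture("wrist"); np.savez("wrist1.npz",p=p,d=d,t=s['tcp_pos'],r=s['eef_rot']); cv2.imwrite("pics/wrist1.png",p[:,:,::-1])
```

```text
[ 0.45833669 -0.2190134   0.31841012] [-8.99808984e+01 -4.96388122e-02  1.64643020e+02] [ -3.4   2.2 -12.9   0.  -75.   78. ]
```

View pics/wrist1.png

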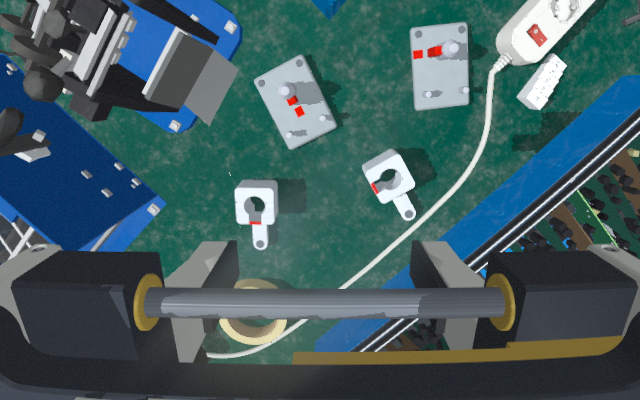

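Wrist view: the stands are at px (293,100), in-line, and (440,65), cross. The cranks are at (256,207), in-line, and (392,180), cross. All four are fully visible.

```bash
cat > meas.py <<'E'
from h import *
def meas(fn,objs=("Si","Sc","Ci","Cc")):
    f=np.load(fn); c,W=cam("wrist",f["t"],f["r"]); P=cloud(f["d"],c,W); p=f["p"].astype(int); d=f["d"]
    print("table z",[np.median(P[v-4:v+5,u-4:u+5,2]).round(4) for u,v in [(220,150),(340,170),(350,60)]])
    grey=(p.max(-1)-p.min(-1)<40)&(p.min(-1)>90)
    red=(p[...,0]>150)&(p[...,1]<100)&(p[...,2]<100)
    cen={"Si":(.535,-.203),"Sc":(.535,-.385),"Ci":(.4197,-.1155),"Cc":(.4083,-.291)}
    for k in objs:
        x,y=cen[k]; near=np.hypot(P[...,0]-x,P[...,1]-y)<(.085 if k[0]=="S" else .085)
        near&=d>0
        if k[0]=="S":
            m=near&(grey|red)&(abs(P[...,2]-.012)<.004)
            m=cv2.morphologyEx(m.astype(np.uint8),cv2.MORPH_OPEN,np.ones((3,3)))>0
            kk,l,st,ce=cv2.connectedComponentsWithStats(m.astype(np.uint8)); m=l==1+np.argmax(st[1:,4])
            print(k,"plate",m.sum(),"z",P[m][:,2].mean().round(4),cv2.minAreaRect((P[m][:,:2]*1000).astype(np.float32)))
            hi=near&(P[...,2]>.05)&(P[...,2]<.07); v,u=np.nonzero(hi)
            print("  shaft>50",hi.sum(),P[hi].mean(0).round(4),P[hi].max(0).round(4),P[hi].min(0).round(4),u.mean(),v.mean())
            pin=near&(P[...,2]>.024)&(P[...,2]<.034)&~red
            kk,l,st,ce=cv2.connectedComponentsWithStats(pin.astype(np.uint8),connectivity=8)
            for i in range(1,kk):
                if st[i][4]>=3: print("  pin?",st[i][4],ce[i].round(1),P[l==i].mean(0).round(4))
        else:
            m=near&grey&(abs(P[...,2]-.04)<.004)
            kk,l,st,ce=cv2.connectedComponentsWithStats(m.astype(np.uint8)); m=l==1+np.argmax(st[1:,4])
            print(k,"top",m.sum(),"z",P[m][:,2].mean().round(4),cv2.minAreaRect((P[m][:,:2]*1000).astype(np.float32)))
            a=near&grey&(abs(P[...,2]-.014)<.004)
            kk,l,st,ce=cv2.connectedComponentsWithStats(a.astype(np.uint8)); a=l==1+np.argmax(st[1:,4])
            print("  arm",a.sum(),cv2.minAreaRect((P[a][:,:2]*1000).astype(np.float32)))
        rr=near&red; kk,l,st,ce=cv2.connectedComponentsWithStats(rr.astype(np.uint8))
        for i in range(1,kk):
            if st[i][4]>=4: print("  red",st[i][4],ce[i].round(1),P[l==i].mean(0).round(4))
if __name__=="__main__":
    import sys; meas(sys.argv[1],sys.argv[2:] or ("Si","Sc","Ci","Cc"))
E
python3 meas.py wrist1.npz
```

```text
table z [np.float64(-0.0005), np.float64(-0.0007), np.float64(-0.0008)]
Si plate 3934 z 0.0113 ((529.4397583007812, -201.41879272460938), (99.6333236694336, 69.8994140625), 10.974084854125977)
  shaft>50 178 [ 0.5469 -0.1989  0.0547] [ 0.555  -0.1902  0.059 ] [ 0.5387 -0.2071  0.0501] 285.67977528089887 90.21348314606742
  pin? 4 [294.2  85.5] [ 0.5498 -0.2077  0.0304]
  pin? 8 [295.8  96.5] [ 0.5371 -0.2057  0.0284]
  pin? 35 [321.8 118. ] [ 0.5044 -0.2291  0.029 ]
  pin? 30 [288.9 135. ] [ 0.4953 -0.1844  0.0288]
  red 56 [291.7 100.7] [ 0.534  -0.201   0.0433]
  red 60 [299.1 111.2] [ 0.5187 -0.2033  0.012 ]
Sc plate 3948 z 0.0111 ((525.1642456054688, -386.5088806152344), (69.43859100341797, 99.88445281982422), 81.50463104248047)
  shaft>50 189 [ 0.5431 -0.3877  0.0546] [ 0.5517 -0.3796  0.0589] [ 0.5353 -0.3966  0.05  ] 451.5132275132275 48.08994708994709
  pin? 109 [508.   41.4] [ 0.5348 -0.4648  0.0289]
  pin? 4 [440.   43.2] [ 0.5519 -0.3841  0.0309]
  pin? 3 [434.  56.] [ 0.5397 -0.3749  0.0296]
  pin? 15 [441.5  57.7] [ 0.5357 -0.3837  0.028 ]
  pin? 42 [464.9  89.8] [ 0.4924 -0.4046  0.0287]
  pin? 45 [427.7  93.9] [ 0.4989 -0.3597  0.0283]
  red 122 [434.5  51.1] [ 0.5449 -0.3744  0.036 ]
  red 71 [417.7  54. ] [ 0.547  -0.3615  0.0115]
Ci top 981 z 0.0391 ((422.4064025878906, -116.37977600097656), (49.6406364440918, 50.196895599365234), 74.3602523803711)
  arm 345 ((369.321533203125, -101.63760375976562), (19.90078353881836, 39.44717025756836), 72.28026580810547)
  red 23 [254.8 222.6] [ 0.3993 -0.1092  0.038 ]
Cc top 1060 z 0.0392 ((410.8779602050781, -291.5649108886719), (50.126922607421875, 50.16263961791992), 14.157587051391602)
  arm 382 ((359.0322265625, -306.35748291015625), (39.31388854980469, 20.102203369140625), 15.758472442626953)
  red 28 [374.2 187.7] [ 0.4044 -0.2702  0.0384]
```

Run:
```python
from h import *
C=[]
for n,fn in [("scene","scene0.npz"),("side","side0.npz"),("wrist","wrist1.npz")]:
    f=np.load(fn); c,W=cam(n,f["t"],f["r"]) if n=="wrist" else cam(n)
    P=cloud(f["d"],c,W); m=f["d"]>0
    if n=="wrist": m[240:]=False
    C.append(P[m])
for nm,x,y,h in [("Si",.547,-.1988,10.5),("Sc",.5433,-.3883,-8),("Ci",.4224,-.1164,-15.6),("Cc",.4109,-.2916,15)]:
    a=np.radians(h)
    for k,P in zip("ABC",C):
        d=P[:,:2]-[x,y]; lx=d@[np.cos(a),np.sin(a)]; ly=d@[-np.sin(a),np.cos(a)]
        m=(abs(lx)<.055)&(abs(ly)<.125)&(P[:,2]>.062)
        print(nm,k,m.sum(), [] if not m.any() else (lx[m].min().round(3),lx[m].max().round(3),ly[m].min().round(3),ly[m].max().round(3),P[m,2].max().round(3)))
        m=(abs(lx)<.015)&(abs(ly)<.075)&(abs(ly)>.03)&(P[:,2]>.015)
        print("   finger zone",m.sum(), [] if not m.any() else (ly[m].min().round(3),ly[m].max().round(3),P[m,2].max().round(3)))
```

```text
Si A 169 (np.float64(0.044), np.float64(0.055), np.float64(-0.092), np.float64(0.125), np.float64(0.118))
   finger zone 0 []
Si B 331 (np.float64(0.041), np.float64(0.055), np.float64(-0.104), np.float64(0.125), np.float64(0.114))
   finger zone 0 []
Si C 334 (np.float64(0.044), np.float64(0.055), np.float64(-0.093), np.float64(0.125), np.float64(0.11))
   finger zone 0 []
Sc A 23 (np.float64(0.05), np.float64(0.055), np.float64(0.12), np.float64(0.125), np.float64(0.107))
   finger zone 19 (np.float64(-0.075), np.float64(-0.072), np.float64(0.041))
Sc B 92 (np.float64(0.047), np.float64(0.055), np.float64(0.117), np.float64(0.125), np.float64(0.111))
   finger zone 0 []
Sc C 34 (np.float64(0.051), np.float64(0.055), np.float64(0.12), np.float64(0.125), np.float64(0.102))
   finger zone 75 (np.float64(-0.075), np.float64(-0.073), np.float64(0.041))
Ci A 0 []
   finger zone 0 []
Ci B 0 []
   finger zone 0 []
Ci C 0 []
   finger zone 0 []
Cc A 0 []
   finger zone 0 []
Cc B 0 []
   finger zone 0 []
Cc C 0 []
   finger zone 0 []
```

Run:
```python
from h import *
C=[]
for n,fn in [("scene","scene0.npz"),("side","side0.npz"),("wrist","wrist1.npz")]:
    f=np.load(fn); c,W=cam(n,f["t"],f["r"]) if n=="wrist" else cam(n)
    P=cloud(f["d"],c,W); m=f["d"]>0
    if n=="wrist": m[240:]=False
    C.append(P[m])
P=np.concatenate(C)
for nm,x,y,h in [("Si",.547,-.1988,10.5),("Sc",.5433,-.3883,-8)]:
    a=np.radians(h); d=P[:,:2]-[x,y]; lx=d@[np.cos(a),np.sin(a)]; ly=d@[-np.sin(a),np.cos(a)]
    print(nm)
    for l0 in np.arange(.03,.14,.01):
        row=[]
        for y0 in np.arange(-.12,.12,.03):
            m=(lx>l0)&(lx<l0+.01)&(ly>y0)&(ly<y0+.03); row.append(int(1000*P[m,2].max()) if m.any() else -1)
        print(round(l0,3),row)
```

```text
Si
0.03 [2, 2, 10, 12, 11, 50, 48, 52]
0.04 [79, 110, 2, 3, 2, 50, 45, 70]
0.05 [114, 119, 2, 2, 3, 43, 66, 91]
0.06 [122, 129, 2, 2, 3, 52, 82, 230]
0.07 [128, 138, 2, 3, 14, 71, 92, 225]
0.08 [139, 149, 56, 2, 21, 76, 177, 180]
0.09 [147, 157, 153, 3, 21, 96, 181, 178]
0.1 [152, 167, 165, 4, 19, 115, 178, 181]
0.11 [162, 170, 171, 2, 16, 127, 170, 185]
0.12 [169, 172, 172, 3, 13, 119, 169, 185]
0.13 [170, 171, 172, 2, 2, 15, 183, 188]
0.14 [171, 171, 172, 3, 2, 127, 175, 192]
Sc
0.03 [43, 2, 8, 11, 11, 10, 3, 3]
0.04 [43, 3, 2, 2, 2, 2, 2, 54]
0.05 [4, 2, 3, 4, 2, 3, 2, 110]
0.06 [2, 3, 2, 2, 2, 2, 2, 117]
0.07 [2, 2, 2, 3, 2, 4, 106, 123]
0.08 [2, 3, 3, 8, 2, 2, 115, 132]
0.09 [2, 2, 9, 11, 75, 71, 122, 140]
0.1 [3, 13, 13, 12, 75, 115, 129, 145]
0.11 [3, 12, 10, 10, 73, 120, 135, 150]
0.12 [12, 11, 12, 3, 111, 128, 141, 156]
0.13 [14, 2, 11, 2, 116, 133, 149, 163]
0.14 [11, 11, 11, 106, 143, 147, 154, 169]
```

```bash
python3 - <<'E'
from h import *
print(dl([.4157,-.1145,.10],164.4)); E
```

```text
[0.0691, 0.2191, -0.0891, 0.0051]bash: warning: here-document at line 23 delimited by end-of-file (wanted `E')
Traceback (most recent call last):
NameError: name 'E' is not defined
```

apply_moves --deltas '[{"tx": 0.03,"ty": 0.02,"tz": -0.035,"turn": 0.005,"gripper": 0.0876},{"tx": 0.055,"ty": 0.04,"tz": -0.07,"turn": 0.005,"gripper": 0.0876},{"tx": 0.069,"ty": 0.08,"tz": -0.089,"turn": 0.005,"gripper": 0.0876},{"tx": 0.069,"ty": 0.125,"tz": -0.089,"turn": 0.005,"gripper": 0.0876},{"tx": 0.069,"ty": 0.17,"tz": -0.089,"turn": 0.005,"gripper": 0.0876}]'

```text
time_s: 3.7
tcp_pos: [0.4167, -0.1129, 0.1491]
eef_rot: [-90.1, 0.3, 164.6]
contact_force: [0.8, 0.6, -1.2]
gripper_width: 0.0874
```

```bash
python3 - <<'E'
from h import *
s=r.get_state(); print(s['tcp_pos'],s['eef_rot'],s['joints'].round(1)); print(dl([.4157,-.1145,.028],164.4))
p,d=capture("wrist"); np.savez("wrist2.npz",p=p,d=d,t=s['tcp_pos'],r=s['eef_rot']); cv2.imwrite("pics/wrist2.png",p[:,:,::-1])
E
python3 meas.py wrist2.npz Ci
```

```text
[ 0.41672174 -0.11286812  0.14908087] [-90.12678004   0.27738231 164.62899809] [ 11.2   2.2 -36.5   0.  -51.   63.4]
[0.0006, 0.1211, 0.0018, 0.004]
table z [np.float64(-0.0007), np.float64(0.0392), np.float64(-0.001)]
Ci top 2907 z 0.0391 ((421.9651794433594, -116.26464080810547), (49.76029968261719, 50.62866973876953), 73.49569702148438)
  arm 860 ((368.45709228515625, -100.3558578491211), (19.819477081298828, 40.058135986328125), 73.48860931396484)
  red 50 [328.9 223.6] [ 0.3994 -0.1119  0.0398]
```

View pics/wrist2.png

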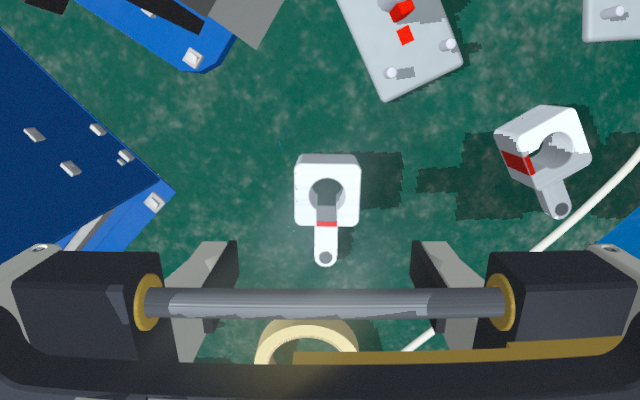

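The hub at px (327,188) and the arm to (326,258) line up under the jaws, and the measurement agrees with the first one. Descending.

apply_moves --deltas '[{"tx": 0.0,"ty": 0.045,"tz": 0.001,"turn": 0.01,"gripper": 0.0876},{"tx": 0.0,"ty": 0.085,"tz": 0.0015,"turn": 0.01,"gripper": 0.0876},{"tx": 0.0,"ty": 0.11,"tz": 0.0015,"turn": 0.01,"gripper": 0.0876},{"tx": 0.0,"ty": 0.12,"tz": 0.0015,"turn": 0.01,"gripper": 0.0876},{"tx": 0.0,"ty": 0.12,"tz": 0.0015,"turn": 0.01,"gripper": 0.0876}]'

```text
time_s: 4.25
tcp_pos: [0.4157, -0.1157, 0.0287]
eef_rot: [-90.0, -0.1, 163.9]
contact_force: [-0.8, -0.7, -0.5]
gripper_width: 0.0874
```

apply_moves --deltas '[{"tx": 0,"ty": 0,"tz": 0,"turn": 0,"gripper": 0.04},{"tx": 0,"ty": 0,"tz": 0,"turn": 0,"gripper": 0.04},{"tx": 0,"ty": 0,"tz": 0,"turn": 0,"gripper": 0.04},{"tx": 0,"ty": 0,"tz": 0,"turn": 0,"gripper": 0.04},{"tx": 0,"ty": 0,"tz": 0,"turn": 0,"gripper": 0.04}]' --newtons 25

```text
time_s: 4.75
tcp_pos: [0.4153, -0.1161, 0.029]
eef_rot: [-90.0, 0.0, 163.9]
contact_force: [0.5, -1.1, 0.5]
gripper_width: 0.0535
```

apply_moves --deltas '[{"tx": 0,"ty": 0,"tz": 0,"turn": 0,"gripper": 0.04},{"tx": 0,"ty": 0,"tz": 0,"turn": 0,"gripper": 0.04},{"tx": 0,"ty": 0,"tz": 0,"turn": 0,"gripper": 0.04}]' --newtons 25

```text
time_s: 5.05
tcp_pos: [0.4155, -0.116, 0.029]
eef_rot: [-90.0, 0.0, 163.9]
contact_force: [-0.5, 2.1, 5.9]
gripper_width: 0.0495
```

apply_moves --deltas '[{"tx": 0,"ty": -0.03,"tz": 0,"turn": 0,"gripper": 0.04},{"tx": 0,"ty": -0.07,"tz": 0,"turn": 0,"gripper": 0.04},{"tx": 0,"ty": -0.11,"tz": 0,"turn": 0,"gripper": 0.04},{"tx": 0,"ty": -0.13,"tz": 0,"turn": 0,"gripper": 0.04},{"tx": 0,"ty": -0.13,"tz": 0,"turn": 0,"gripper": 0.04}]'

```text
time_s: 5.55
tcp_pos: [0.4167, -0.1159, 0.1613]
eef_rot: [-90.1, 0.3, 163.9]
contact_force: [0.2, -0.6, -1.8]
gripper_width: 0.0497
```

Run:
```python
from h import *
s=r.get_state(); print(s['tcp_pos'],s['eef_rot'],s['joints'].round(1),s['gripper_width'],s['contact_force'])
p,d=capture("wrist"); np.savez("wrist3.npz",p=p,d=d,t=s['tcp_pos'],r=s['eef_rot']); cv2.imwrite("pics/wrist3.png",p[:,:,::-1])
c,W=cam("wrist",s['tcp_pos'],s['eef_rot']); P=cloud(d,c,W)
T=R.from_euler('xyz',s['eef_rot'],degrees=True).as_matrix()
L=(P-s['tcp_pos'])@T   # tool coords
m=(d>0)&(abs(L[...,0])<.1)&(abs(L[...,2])<.024)&(L[...,1]>-.03)&(L[...,1]<.06)&(p.min(-1)>120)
m[:, :]&=True
v,u=np.nonzero(m); print(m.sum(),u.min(),u.max(),v.min(),v.max())
h=np.histogram(L[m][:,1],bins=np.arange(-.03,.06,.004)); print(h)
```

```text
[ 0.4166631  -0.11594149  0.1613268 ] [-90.12257792   0.29455155 163.86772292] [ 10.8   1.4 -35.5   0.  -52.8  63.1] 0.04969278246547413 [ 0.15205223 -0.56273665 -1.75393276]
10670 265 382 195 351
(array([   0,    0,    0,    0, 3620, 2522,  457,  473,  446,  415,  391,
       1373,  448,  394,  131,    0,    0,    0,    0,    0,    0,    0]), array([-0.03 , -0.026, -0.022, -0.018, -0.014, -0.01 , -0.006, -0.002,
        0.002,  0.006,  0.01 ,  0.014,  0.018,  0.022,  0.026,  0.03 ,
        0.034,  0.038,  0.042,  0.046,  0.05 ,  0.054,  0.058]))
```

View pics/wrist3.png

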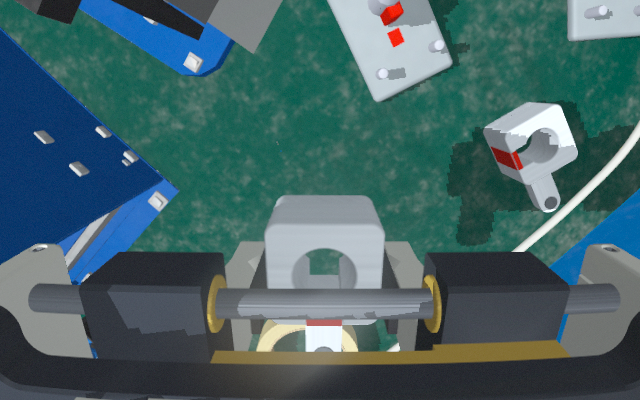

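The hub is gripped: the opening is 49.7 mm and it sits level at px (323,260) with the arm towards the tool's +x. Next I'll measure the hub's centre and underside in the tool frame.

```bash
cat > held.py <<'E'
from h import *
import sys
f=np.load(sys.argv[1]); c,W=cam("wrist",f["t"],f["r"]); P=cloud(f["d"],c,W); p=f["p"]; d=f["d"]
T=R.from_euler('xyz',f["r"],degrees=True).as_matrix(); L=(P-f["t"])@T
w=(d>0)&(abs(L[...,0])<.1)&(abs(L[...,2])<.0245)&(p.min(-1)>110)
m=w&(L[...,1]>-.016)&(L[...,1]<-.006); q=L[m]
print("top y",np.median(q[:,1]),"x",q[:,0].min(),q[:,0].max(),"z",q[:,2].min(),q[:,2].max(), "-> centre x from far edge",q[:,0].min()+.025)
# edge line orientation: min x per z bin
zz=np.arange(-.02,.021,.004); e=[q[abs(q[:,2]-z)<.002][:,0].min() for z in zz]; print("far edge",np.round(e,4),np.degrees(np.polyfit(zz,e,1)[0]))
A=np.c_[q[:,0],q[:,2],np.ones(len(q))]; print("tilt deg (x,z)",np.degrees(np.linalg.lstsq(A,q[:,1],rcond=None)[0][:2]))
a=w&(L[...,0]>.035)&(L[...,1]>.008)&(L[...,1]<.022); q=L[a]; print("arm",a.sum(),"y",np.median(q[:,1]) if a.any() else 0,q.min(0),q.max(0))
E
python3 held.py wrist3.npz
```

```text
top y -0.010147872166702727 x -0.03226460672173773 0.018962325356607634 z -0.024496124468938636 0.024499592757021686 -> centre x from far edge -0.007264606721737732
far edge [-0.0316 -0.0323 -0.0319 -0.032  -0.0318 -0.0317 -0.0317 -0.0318 -0.0317
 -0.0317 -0.0315] 0.5343296381466272
tilt deg (x,z) [-0.77213083 -0.02040153]
arm 930 y 0.015539712736236664 [ 0.03774008  0.01333134 -0.00994853] [0.05722056 0.01774569 0.00974012]
```

Run:
```python
from h import *
print(dl([.455,-.215,.165],190.5))
```

```text
[-0.0655, -0.0056, 0.0841, -0.4653]
```

apply_moves --deltas '[{"tx": -0.013,"ty": -0.003,"tz": 0.017,"turn": -0.1,"gripper": 0.04},{"tx": -0.028,"ty": -0.005,"tz": 0.035,"turn": -0.22,"gripper": 0.04},{"tx": -0.045,"ty": -0.005,"tz": 0.06,"turn": -0.35,"gripper": 0.04},{"tx": -0.065,"ty": -0.005,"tz": 0.084,"turn": -0.465,"gripper": 0.04},{"tx": -0.065,"ty": -0.005,"tz": 0.084,"turn": -0.465,"gripper": 0.04}]'

```text
time_s: 6.1
tcp_pos: [0.4543, -0.217, 0.1612]
eef_rot: [-90.0, -0.2, -169.4]
contact_force: [-0.5, 0.3, -1.8]
gripper_width: 0.05
```

```bash
cat > snap.py <<'E'
from h import *
import sys
s=r.get_state(); print(s['time_s'],s['tcp_pos'],s['eef_rot'],s['joints'].round(1),s['gripper_width'],s['contact_force'].round(1))
p,d=capture("wrist"); np.savez(sys.argv[1]+".npz",p=p,d=d,t=s['tcp_pos'],r=s['eef_rot']); cv2.imwrite("pics/"+sys.argv[1]+".png",p[:,:,::-1])
E
python3 snap.py wrist4; python3 meas.py wrist4.npz Si; python3 held.py wrist4.npz
```

```text
6.1 [ 0.45427122 -0.21700146  0.16122096] [ -90.03347922   -0.20213299 -169.36633167] [ -3.1   8.7 -27.1   0.  -54.4 103.7] 0.04998658263558998 [-0.5  0.3 -1.8]
table z [np.float64(-0.0006), np.float64(-0.001), np.float64(0.0113)]
Si plate 9407 z 0.0112 ((529.2094116210938, -201.51011657714844), (98.42855834960938, 69.37373352050781), 10.564684867858887)
  shaft>50 475 [ 0.547  -0.198   0.0549] [ 0.5556 -0.1898  0.0591] [ 0.5389 -0.2064  0.05  ] 320.9894736842105 69.61473684210526
  pin? 83 [292.3 135.5] [ 0.4957 -0.1845  0.0288]
  pin? 85 [350.7 135.3] [ 0.5043 -0.2293  0.0289]
  red 145 [321.1  89.8] [ 0.5339 -0.2004  0.0431]
  red 161 [321.7 108.3] [ 0.5193 -0.2034  0.0118]
top y -0.010117349718384924 x -0.031951184822119755 0.0191813692786958 z -0.024292823543925382 0.024499036560872534 -> centre x from far edge -0.006951184822119753
far edge [-0.0318 -0.0317 -0.032  -0.0317 -0.0317 -0.0317 -0.0316 -0.0318 -0.0315
 -0.0317 -0.0315] 0.3739790999004875
tilt deg (x,z) [-0.64171559 -0.05212619]
arm 851 y 0.015694215633792724 [ 0.03865469  0.01373557 -0.00939448] [0.05722822 0.01760764 0.01020589]
```

View pics/wrist4.png

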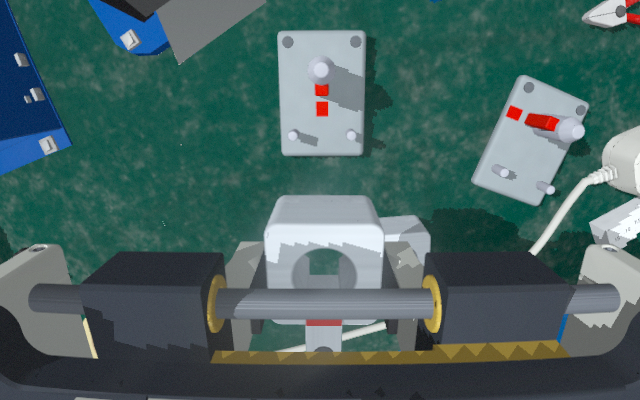

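The shaft at px (321,70) lies straight ahead of the held hub, and the measurements agree. Moving over the shaft.

```bash
python3 -c "
from h import *
print(dl([.5402,-.1995,.11],190.6))"
```

```text
[-0.0884, 0.0511, -0.0005, -0.0041]
```

apply_moves --deltas '[{"tx": -0.04,"ty": 0,"tz": -0.0005,"turn": 0,"gripper": 0.04},{"tx": -0.075,"ty": 0,"tz": -0.0005,"turn": 0,"gripper": 0.04},{"tx": -0.088,"ty": 0.02,"tz": -0.0005,"turn": 0,"gripper": 0.04},{"tx": -0.088,"ty": 0.05,"tz": -0.0005,"turn": 0,"gripper": 0.04},{"tx": -0.088,"ty": 0.05,"tz": -0.0005,"turn": 0,"gripper": 0.04}]'

```text
time_s: 6.65
tcp_pos: [0.5368, -0.1969, 0.1083]
eef_rot: [-90.2, -0.5, -169.6]
contact_force: [-1.9, 0.6, -2.2]
gripper_width: 0.0502
```

```bash
python3 snap.py wrist5; python3 -c "
from h import *
print(dl([.5402,-.1995,.11],190.6))"; python3 held.py wrist5.npz
```

```text
6.65 [ 0.53682423 -0.1969413   0.10828406] [ -90.1970067    -0.54107984 -169.59205726] [-6.000e-01  1.840e+01 -2.200e+01 -1.000e-01 -5.020e+01  1.011e+02] 0.05019538248248043 [-1.9  0.6 -2.2]
[-0.0018, 0.0008, 0.0024, -0.0025]
top y -0.010071127515690979 x -0.031951789352204066 0.01894101249865402 z -0.02442338604633247 0.024495295372167596 -> centre x from far edge -0.006951789352204064
far edge [-0.0316 -0.0318 -0.0318 -0.032  -0.0316 -0.0317 -0.0315 -0.0318 -0.0317
 -0.0317 -0.0315] 0.24583506739805183
tilt deg (x,z) [-0.67932922 -0.06903209]
arm 855 y 0.015674725873930408 [ 0.03869598  0.01391722 -0.00942166] [0.05769852 0.01759908 0.01019526]
```

View pics/wrist5.png

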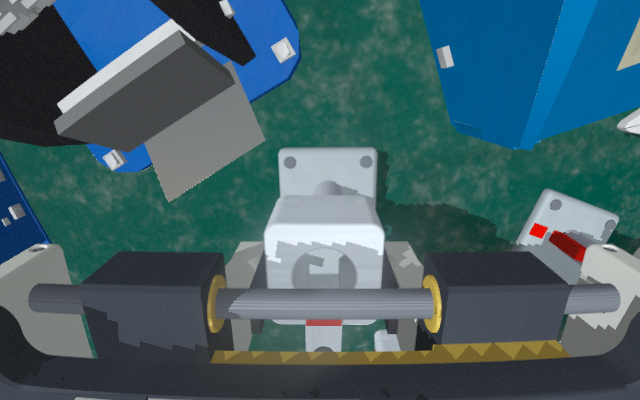

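The held hub hides most of the shaft, with its tip just beyond at px (328,187). The arm may still be settling, so I'll re-read the pose.

```bash
python3 -c "
from h import *
s=r.get_state();print(s['tcp_pos'],s['eef_rot']);print(dl([.5402,-.1995,.075],190.6))"
```

```text
[ 0.53802345 -0.19748136  0.11076033] [ -90.1099627    -0.38855423 -169.54104637]
[-0.0018, 0.0358, 0.0024, -0.0025]
```

apply_moves --deltas '[{"tx": -0.001,"ty": 0.005,"tz": 0.001,"turn": 0,"gripper": 0.04},{"tx": -0.0015,"ty": 0.01,"tz": 0.002,"turn": 0,"gripper": 0.04},{"tx": -0.0015,"ty": 0.01,"tz": 0.002,"turn": 0,"gripper": 0.04},{"tx": -0.0015,"ty": 0.01,"tz": 0.002,"turn": 0,"gripper": 0.04}]'

```text
time_s: 7.1
tcp_pos: [0.5426, -0.2001, 0.1042]
eef_rot: [-90.0, 0.1, -169.5]
contact_force: [0.1, 0.0, -2.0]
gripper_width: 0.0496
```

```bash
python3 -c "
from h import *
s=r.get_state();print(s['tcp_pos'],s['eef_rot']);print(dl([.5402,-.1995,.075],190.6))"
```

```text
[ 0.54258197 -0.2001214   0.10421409] [-8.99864708e+01  5.17643122e-02 -1.69518677e+02]
[0.0022, 0.0292, -0.001, -0.0021]
```

apply_moves --deltas '[{"tx": 0.002,"ty": 0.0,"tz": -0.001,"turn": 0,"gripper": 0.04},{"tx": 0.002,"ty": 0.01,"tz": -0.001,"turn": 0,"gripper": 0.04},{"tx": 0.002,"ty": 0.02,"tz": -0.001,"turn": 0,"gripper": 0.04},{"tx": 0.002,"ty": 0.027,"tz": -0.001,"turn": 0,"gripper": 0.04},{"tx": 0.002,"ty": 0.027,"tz": -0.001,"turn": 0,"gripper": 0.04}]'

```text
time_s: 7.6
tcp_pos: [0.5392, -0.1993, 0.0748]
eef_rot: [-90.0, -0.2, -169.5]
contact_force: [-0.5, -0.9, -2.8]
gripper_width: 0.0501
```

```bash
python3 snap.py wrist6;python3 -c "
from h import *
s=r.get_state();print(s['tcp_pos'],s['eef_rot'],s['contact_force'],s['moment']);print(dl([.5402,-.1995,.043],190.6))"
```

```text
7.6 [ 0.53923378 -0.19927282  0.07479699] [-9.00455691e+01 -1.63736279e-01 -1.69513728e+02] [ -0.8  20.7 -23.9  -0.  -45.6 101.3] 0.05011372849060724 [-0.5 -0.9 -2.8]
[ 0.53973353 -0.19936115  0.07553269] [-9.00225022e+01 -1.12042393e-01 -1.69502983e+02] [ 0.51812383 -0.43201675 -1.09692131] [-0.02562945 -0.03241726 -0.04903486]
[-0.0004, 0.0325, 0.0002, -0.0018]
```

View pics/wrist6.png

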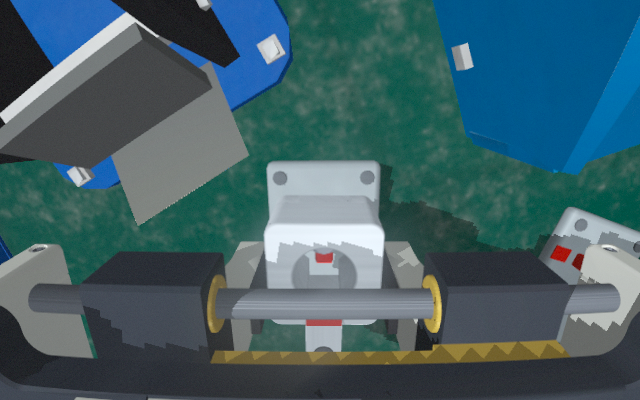

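Run:
```python
from h import *
f=np.load("wrist6.npz"); c,W=cam("wrist",f["t"],f["r"])
a=np.radians(10.6); ax=np.array([.547,-.1984,0]); X=np.array([np.cos(a),np.sin(a),0]); 
for n,q in [("tip",ax+[0,0,.058]),("keytop in",ax-.01*X+[0,0,.044]),("keytop out",ax-.0175*X+[0,0,.044]),("stripe",ax-.0285*X+[0,0,.012]),("keybot",ax-.0175*X+[0,0,.012])]: print(n,proj(q,c,W).round(1))
P=cloud(f["d"],c,W)
for v in range(235,320,5): print(v,f["p"][v,323],P[v,323].round(4))
p=f["p"][180:330,240:410]; cv2.imwrite("pics/z6.png",cv2.resize(p,None,fx=4,fy=4,interpolation=cv2.INTER_CUBIC)[:,:,::-1])
```

```text
tip [[323.9 246.2]]
keytop in [[323.9 251.4]]
keytop out [[323.9 263.7]]
stripe [[324.  254.7]]
keybot [[324.  239.2]]
235 [236 245 254] [ 0.5645 -0.1948  0.0844]
240 [235 244 254] [ 0.5626 -0.1952  0.0851]
245 [206 216 224] [ 0.5607 -0.1955  0.0856]
250 [156 163 176] [ 0.5447 -0.1984  0.0576]
255 [171  72  76] [ 0.5354 -0.2001  0.0448]
260 [174  71  74] [ 0.5314 -0.2008  0.043 ]
265 [182 195 202] [ 0.511  -0.2044  0.0112]
270 [181 195 201] [ 0.507  -0.2052  0.0107]
275 [137 146 154] [ 0.5245 -0.2021  0.0471]
280 [130 141 148] [ 0.5239 -0.2022  0.0514]
285 [135 143 152] [ 0.5246 -0.2021  0.0574]
290 [100 109 116] [ 0.5722 -0.1936  0.1367]
295 [118 127 135] [ 0.5713 -0.1938  0.1376]
300 [129 138 148] [ 0.5708 -0.1939  0.139 ]
305 [146 155 166] [ 0.5705 -0.194   0.1408]
310 [137 145 154] [ 0.5684 -0.1943  0.14  ]
315 [131 141 148] [ 0.5671 -0.1946  0.1402]
```

View pics/z6.png

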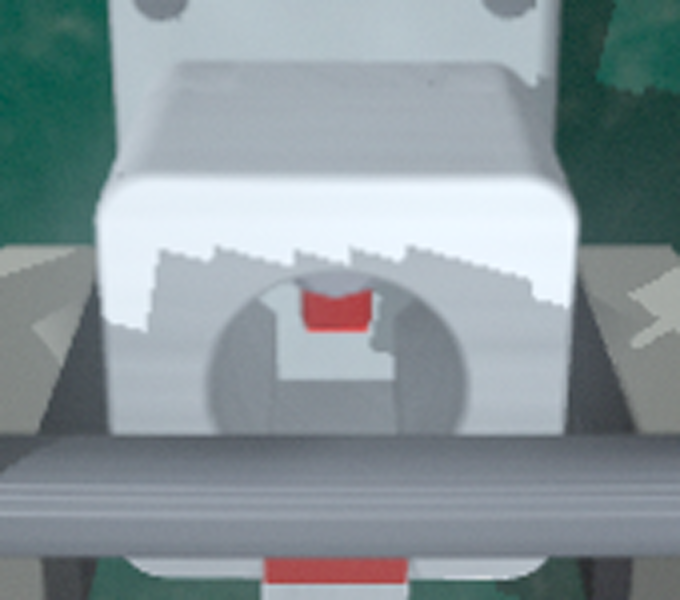

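The key at px (323,257) is centred in the keyway, with the shaft in the bore. Lowering.

apply_moves --deltas '[{"tx": 0,"ty": 0.008,"tz": 0,"turn": 0,"gripper": 0.04},{"tx": 0,"ty": 0.016,"tz": 0,"turn": 0,"gripper": 0.04},{"tx": 0,"ty": 0.024,"tz": 0,"turn": 0,"gripper": 0.04},{"tx": 0,"ty": 0.03,"tz": 0,"turn": 0,"gripper": 0.04},{"tx": 0,"ty": 0.032,"tz": 0,"turn": 0,"gripper": 0.04}]'

```text
time_s: 8.15
tcp_pos: [0.5398, -0.1993, 0.0435]
eef_rot: [-90.0, -0.1, -169.5]
contact_force: [-0.3, 0.3, -2.2]
gripper_width: 0.0499
```

```bash
python3 -c "
from h import *
s=r.get_state();print(s['tcp_pos'],s['eef_rot'],s['contact_force'],s['moment']);print(dl([.5402,-.1995,.042],190.6))"
```

```text
[ 0.53976756 -0.19934981  0.04351856] [-9.00206934e+01 -8.12124989e-02 -1.69509453e+02] [-0.33887181  0.33139497 -2.20804589] [-0.03318538 -0.03556169  0.03633078]
[-0.0004, 0.0015, 0.0002, -0.0019]
```

apply_moves --deltas '[{"tx": 0,"ty": 0.001,"tz": 0,"turn": 0,"gripper": 0.04},{"tx": 0,"ty": 0.001,"tz": 0,"turn": 0,"gripper": 0.065},{"tx": 0,"ty": 0.001,"tz": 0,"turn": 0,"gripper": 0.065},{"tx": 0,"ty": 0.001,"tz": 0,"turn": 0,"gripper": 0.065},{"tx": 0,"ty": 0.001,"tz": 0,"turn": 0,"gripper": 0.065}]'

```text
time_s: 8.65
tcp_pos: [0.5406, -0.1994, 0.044]
eef_rot: [-90.0, 0.0, -169.5]
contact_force: [-0.2, 0.3, -0.6]
gripper_width: 0.0643
```

```bash
python3 snap.py wrist7; python3 held.py wrist7.npz
```

```text
8.65 [ 0.54058201 -0.19939575  0.04398109] [-8.99888512e+01  4.59106998e-02 -1.69500981e+02] [ -0.8  23.1 -25.4   0.  -41.5 101.3] 0.06431682337723953 [-0.2  0.3 -0.6]
top y -0.00736116921915659 x -0.03162629295866244 0.019038889793938918 z -0.024482691909694237 0.024499326510409484 -> centre x from far edge -0.00662629295866244
far edge [-0.031  -0.0314 -0.0314 -0.0314 -0.0316 -0.0313 -0.0314 -0.0311 -0.031
 -0.0311 -0.0312] 0.2949978688746466
tilt deg (x,z) [-2.66301675  0.04286078]
arm 1146 y 0.018423395155141048 [ 0.03669063  0.01340045 -0.02438031] [0.0599871  0.02134902 0.02444612]
```

apply_moves --deltas '[{"tx": 0,"ty": -0.02,"tz": 0,"turn": 0,"gripper": 0.065},{"tx": 0,"ty": -0.06,"tz": 0,"turn": 0,"gripper": 0.065},{"tx": 0.01,"ty": -0.1,"tz": 0,"turn": 0,"gripper": 0.065},{"tx": 0.03,"ty": -0.14,"tz": 0,"turn": 0,"gripper": 0.0876},{"tx": 0.06,"ty": -0.17,"tz": 0,"turn": 0,"gripper": 0.0876}]'

```text
time_s: 9.2
tcp_pos: [0.4821, -0.2105, 0.2161]
eef_rot: [-89.9, 0.1, -169.5]
contact_force: [-0.4, -0.5, 1.4]
gripper_width: 0.0758
```

apply_moves --deltas '[{"tx": 0.01,"ty": 0,"tz": 0.02,"turn": 0.0,"gripper": 0.0876},{"tx": 0.01,"ty": 0,"tz": 0.04,"turn": 0.0,"gripper": 0.0876},{"tx": 0.01,"ty": 0,"tz": 0.04,"turn": 0.0,"gripper": 0.0876},{"tx": 0.01,"ty": 0,"tz": 0.04,"turn": 0.0,"gripper": 0.0876}]'

```text
time_s: 9.6
tcp_pos: [0.4785, -0.2516, 0.2135]
eef_rot: [-90.0, -0.0, -169.6]
contact_force: [0.4, -0.4, 0.3]
gripper_width: 0.0877
```

```bash
python3 snap.py wrist8
python3 - <<'E'
import meas
meas.meas("wrist8.npz",("Sc","Cc"))
from h import *
f=np.load("wrist8.npz"); c,W=cam("wrist",f["t"],f["r"]); P=cloud(f["d"],c,W); p=f["p"].astype(int)
g=(p.min(-1)>100)&(np.hypot(P[...,0]-.547,P[...,1]+.198)<.04)&(abs(P[...,2]-.052)<.003)
q=P[g]; print("seated top",len(q),np.median(q[:,2]),cv2.minAreaRect((q[:,:2]*1000).astype(np.float32)))
A=np.c_[q[:,:2],np.ones(len(q))]; print(np.degrees(np.linalg.lstsq(A,q[:,2],rcond=None)[0][:2]))
E
```

```text
9.6 [ 0.47848576 -0.25164184  0.21350386] [-9.00101658e+01 -3.20570253e-03 -1.69568382e+02] [ -7.    9.2 -18.8  -0.  -61.9 107.4] 0.0876773830431681 [ 0.4 -0.4  0.3]
table z [np.float64(-0.0004), np.float64(-0.0011), np.float64(-0.0007)]
Sc plate 5376 z 0.0111 ((525.5521240234375, -386.57415771484375), (69.67823791503906, 98.89495086669922), 81.39167785644531)
  shaft>50 261 [ 0.5434 -0.3873  0.0547] [ 0.5514 -0.3803  0.0595] [ 0.5353 -0.3965  0.0501] 488.9655172413793 141.58620689655172
  pin? 17 [477.2 128.7] [ 0.5513 -0.3855  0.0282]
  pin? 22 [470.3 143.1] [ 0.537  -0.3828  0.0287]
  pin? 203 [547.1 160.9] [ 0.5355 -0.4648  0.0289]
  pin? 58 [436.2 176.7] [ 0.499  -0.3593  0.0287]
  pin? 61 [477.5 190.6] [ 0.4929 -0.4047  0.0281]
  red 109 [445.8 126.1] [ 0.5471 -0.3612  0.0116]
  red 209 [466.8 133.5] [ 0.5454 -0.374   0.0347]
Cc top 1593 z 0.0391 ((411.14471435546875, -291.5975341796875), (51.068172454833984, 50.236629486083984), 15.64168930053711)
  arm 281 ((362.679443359375, -304.6053466796875), (20.40150260925293, 20.052207946777344), 13.071288108825684)
  red 44 [328.3 253.9] [ 0.4037 -0.2705  0.0391]
seated top 2650 0.05122274218103348 ((545.8930053710938, -198.4636993408203), (49.64455795288086, 50.84842300415039), 9.971924781799316)
[ 0.01597395 -0.03232073]
```

View pics/wrist8.png

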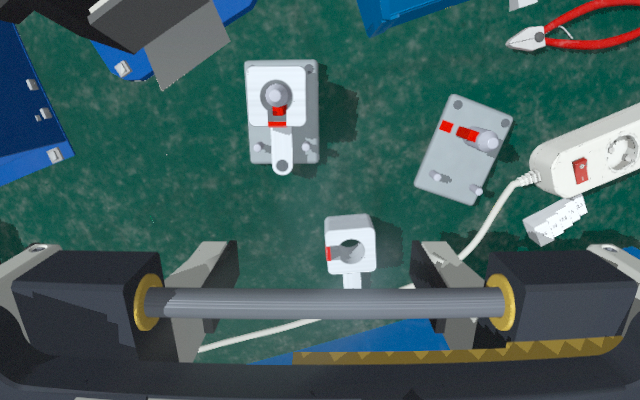

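In-line crank seated: top flat at 51.2 mm (the table reads -0.7), arm between the pins at px (282,165). Cross crank next, at (350,245). The white cord passes close to it, so I'll check clearance.

Run:
```python
from h import *
for fn in ["wrist8.npz","wrist2.npz","wrist1.npz"]:
    f=np.load(fn); c,W=cam("wrist",f["t"],f["r"]); P=cloud(f["d"],c,W); p=f["p"].astype(int)
    m=(f["d"]>0); m[240:]=False
    a=np.radians(15.3); d=P[...,:2]-[.4043,-.2935]; lx=d@[np.cos(a),np.sin(a)]; ly=d@[-np.sin(a),np.cos(a)]
    m&=(abs(lx)<.1)&(ly<-.035)&(ly>-.12)&(P[...,2]>.003)&(p.min(-1)>120)
    for l in np.arange(-.1,.1,.02):
        k=m&(lx>l)&(lx<l+.02)
        if k.any(): print(fn,l.round(2),k.sum(),ly[k].max().round(3),ly[k].min().round(3),P[k][:,2].max().round(4))
s=r.get_state(); print(dl([.4043,-.2935,.1],195.3))
```

```text
wrist8.npz 0.02 1 -0.12 -0.12 0.0082
wrist8.npz 0.04 404 -0.076 -0.12 0.0135
wrist8.npz 0.06 845 -0.072 -0.12 0.0312
wrist8.npz 0.08 741 -0.079 -0.12 0.0137
wrist2.npz -0.08 359 -0.035 -0.083 0.0081
wrist2.npz -0.06 148 -0.067 -0.091 0.0086
wrist2.npz 0.04 644 -0.073 -0.119 0.0134
wrist2.npz 0.06 1381 -0.071 -0.12 0.0311
wrist2.npz 0.08 233 -0.079 -0.099 0.0133
wrist1.npz -0.1 118 -0.073 -0.12 0.1089
wrist1.npz -0.08 154 -0.035 -0.082 0.009
wrist1.npz -0.06 164 -0.069 -0.117 0.0091
wrist1.npz -0.04 42 -0.108 -0.12 0.0082
wrist1.npz 0.04 308 -0.076 -0.12 0.0134
wrist1.npz 0.06 603 -0.072 -0.12 0.0308
wrist1.npz 0.08 510 -0.079 -0.12 0.0139
[0.0806, 0.1134, 0.028, -0.0843]
```

apply_moves --deltas '[{"tx": 0.035,"ty": 0.01,"tz": 0.012,"turn": -0.04,"gripper": 0.0876},{"tx": 0.07,"ty": 0.03,"tz": 0.024,"turn": -0.08,"gripper": 0.0876},{"tx": 0.08,"ty": 0.07,"tz": 0.028,"turn": -0.084,"gripper": 0.0876},{"tx": 0.08,"ty": 0.11,"tz": 0.028,"turn": -0.084,"gripper": 0.0876},{"tx": 0.08,"ty": 0.113,"tz": 0.028,"turn": -0.084,"gripper": 0.0876}]'

```text
time_s: 10.15
tcp_pos: [0.4018, -0.2922, 0.0966]
eef_rot: [-90.3, -0.4, -164.7]
contact_force: [-0.4, -0.5, -0.5]
gripper_width: 0.0875
```

```bash
python3 snap.py wrist9; python3 meas.py wrist9.npz Cc;  python3 -c "
from h import *
print(dl([.4043,-.2935,.028],195.3))"
```

```text
10.15 [ 0.4018349  -0.29220809  0.09663833] [ -90.26772832   -0.37333389 -164.74752876] [-1.340e+01  1.280e+01 -3.210e+01 -1.000e-01 -4.550e+01  1.187e+02] 0.08753109118721447 [-0.4 -0.5 -0.5]
table z [np.float64(-0.0005), np.float64(0.0273), np.float64(-0.0007)]
Cc top 4423 z 0.039 ((410.6839599609375, -291.7622375488281), (51.123313903808594, 50.165809631347656), 15.492936134338379)
  arm 1010 ((359.57427978515625, -305.99066162109375), (31.27067756652832, 19.797225952148438), 14.669833183288574)
  red 10 [285.  208.5] [ 0.4077 -0.2665  0.0382]
  red 109 [290.  214.8] [ 0.4051 -0.2704  0.0397]
[-0.0005, 0.0706, 0.0009, 0.0004]
```

View pics/wrist9.png

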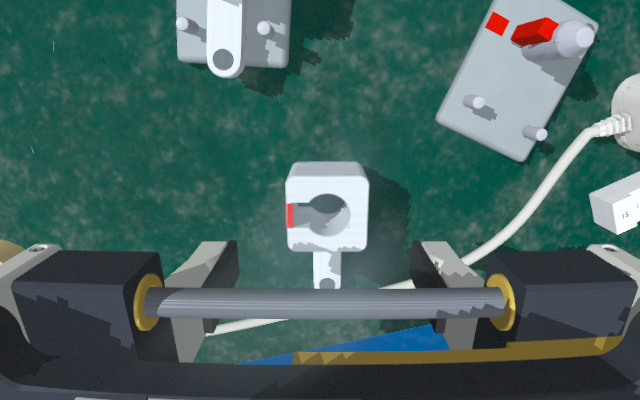

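The hub at px (327,208) is centred between the jaws, with its red keyway mark at (290,214). Descending and gripping.

apply_moves --deltas '[{"tx": 0.0,"ty": 0.035,"tz": 0.0,"turn": 0.0,"gripper": 0.0876},{"tx": 0.0,"ty": 0.06,"tz": 0.0,"turn": 0.0,"gripper": 0.0876},{"tx": 0.0,"ty": 0.07,"tz": 0.0,"turn": 0.0,"gripper": 0.0876},{"tx": 0.0,"ty": 0.07,"tz": 0.0,"turn": 0.0,"gripper": 0.0876}]'

```text
time_s: 10.6
tcp_pos: [0.4058, -0.2934, 0.0308]
eef_rot: [-90.0, -0.1, -164.6]
contact_force: [-0.3, -0.3, 0.5]
gripper_width: 0.0878
```

apply_moves --deltas '[{"tx": 0,"ty": 0,"tz": 0,"turn": 0,"gripper": 0.04},{"tx": 0,"ty": 0,"tz": 0,"turn": 0,"gripper": 0.04},{"tx": 0,"ty": 0,"tz": 0,"turn": 0,"gripper": 0.04},{"tx": 0,"ty": 0,"tz": 0,"turn": 0,"gripper": 0.04},{"tx": 0,"ty": 0,"tz": 0,"turn": 0,"gripper": 0.04}]' --newtons 25

```text
time_s: 11.1
tcp_pos: [0.4054, -0.2936, 0.031]
eef_rot: [-90.0, 0.0, -164.7]
contact_force: [0.5, 0.5, -0.1]
gripper_width: 0.0528
```

apply_moves --deltas '[{"tx": 0,"ty": 0,"tz": 0,"turn": 0,"gripper": 0.04},{"tx": 0,"ty": 0,"tz": 0,"turn": 0,"gripper": 0.04},{"tx": 0,"ty": 0,"tz": 0,"turn": 0,"gripper": 0.04}]'

```text
time_s: 11.4
tcp_pos: [0.4053, -0.2936, 0.0309]
eef_rot: [-90.0, 0.0, -164.7]
contact_force: [-1.4, 0.9, 6.1]
gripper_width: 0.0499
```

apply_moves --deltas '[{"tx": 0,"ty": -0.03,"tz": 0,"turn": 0,"gripper": 0.04},{"tx": 0,"ty": -0.07,"tz": 0,"turn": 0,"gripper": 0.04},{"tx": 0,"ty": -0.11,"tz": 0,"turn": 0,"gripper": 0.04},{"tx": 0,"ty": -0.135,"tz": 0,"turn": 0,"gripper": 0.04}]'

```text
time_s: 11.8
tcp_pos: [0.4057, -0.2939, 0.1682]
eef_rot: [-89.9, 0.1, -164.7]
contact_force: [0.8, 0.2, -0.9]
gripper_width: 0.0496
```

```bash
python3 -c "
from h import *
print(dl([.455,-.375,.165],172))"
```

```text
[-0.0261, 0.0032, 0.0913, 0.4071]
```

apply_moves --deltas '[{"tx": -0.005,"ty": 0,"tz": 0.02,"turn": 0.1,"gripper": 0.04},{"tx": -0.012,"ty": 0,"tz": 0.045,"turn": 0.22,"gripper": 0.04},{"tx": -0.02,"ty": 0,"tz": 0.07,"turn": 0.34,"gripper": 0.04},{"tx": -0.026,"ty": 0,"tz": 0.091,"turn": 0.407,"gripper": 0.04},{"tx": -0.026,"ty": 0,"tz": 0.091,"turn": 0.407,"gripper": 0.04}]'

```text
time_s: 12.3
tcp_pos: [0.4551, -0.3761, 0.1645]
eef_rot: [-90.0, -0.1, 171.8]
contact_force: [-1.1, 1.0, -1.4]
gripper_width: 0.0497
```

```bash
python3 snap.py wrist10; python3 meas.py wrist10.npz Sc; python3 held.py wrist10.npz
```

```text
12.3 [ 0.45512839 -0.37613795  0.16448588] [-8.99936154e+01 -5.55321610e-02  1.71812204e+02] [-20.6  16.3 -16.5   0.  -57.3 102.4] 0.04972077020064545 [-1.1  1.  -1.4]
table z [np.float64(-0.0006), np.float64(-0.0008), np.float64(0.0111)]
Sc plate 9024 z 0.0112 ((525.9666137695312, -387.2866516113281), (68.86685180664062, 98.05416107177734), 81.8573989868164)
  shaft>50 466 [ 0.5431 -0.3895  0.0546] [ 0.5519 -0.3805  0.0586] [ 0.5349 -0.398   0.05  ] 324.6952789699571 78.98712446351931
  pin? 168 [424.1  77.2] [ 0.5347 -0.4648  0.0291]
  pin? 86 [353.5 142.4] [ 0.4925 -0.4054  0.0289]
  pin? 80 [296.  142.5] [ 0.499  -0.3602  0.0291]
  red 134 [306.4  79.3] [ 0.5451 -0.3765  0.0428]
  red 170 [289.4  80.4] [ 0.547  -0.3614  0.0117]
top y -0.008302772097961894 x -0.031048156785196374 0.019296338198519603 z -0.024471986691329772 0.02447179937109603 -> centre x from far edge -0.006048156785196372
far edge [-0.0308 -0.0309 -0.0309 -0.031  -0.0309 -0.0309 -0.031  -0.031  -0.0309
 -0.031  -0.0307] -0.06372977364467333
tilt deg (x,z) [-0.24160878 -0.03128838]
arm 913 y 0.01749419747470237 [ 0.03789024  0.01586007 -0.00966888] [0.05871204 0.01943218 0.01002573]
```

View pics/wrist10.png

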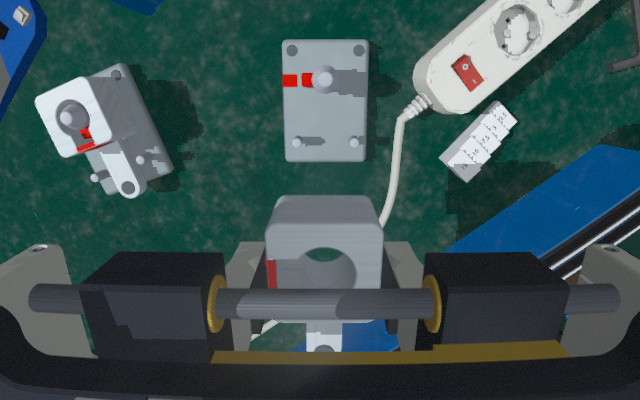

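The stand shaft is at px (325,79) with its key to the left, matching the held crank's keyway (red at 271,275). Moving over it.

```bash
python3 -c "
from h import *
print(dl([.5374,-.3884,.105],172))"
```

```text
[-0.0843, 0.0594, 0.0015, -0.0013]
```

apply_moves --deltas '[{"tx": -0.04,"ty": 0,"tz": 0.001,"turn": 0,"gripper": 0.04},{"tx": -0.075,"ty": 0,"tz": 0.001,"turn": 0,"gripper": 0.04},{"tx": -0.084,"ty": 0.02,"tz": 0.001,"turn": 0,"gripper": 0.04},{"tx": -0.084,"ty": 0.055,"tz": 0.001,"turn": 0,"gripper": 0.04},{"tx": -0.084,"ty": 0.058,"tz": 0.001,"turn": 0,"gripper": 0.04}]'

```text
time_s: 12.85
tcp_pos: [0.5343, -0.3849, 0.1026]
eef_rot: [-90.2, -0.5, 172.0]
contact_force: [-1.4, -0.1, -2.4]
gripper_width: 0.0501
```

apply_moves --deltas '[{"tx": 0,"ty": 0,"tz": 0,"turn": 0,"gripper": 0.04},{"tx": 0,"ty": 0,"tz": 0,"turn": 0,"gripper": 0.04}]'

```text
time_s: 13.05
tcp_pos: [0.5378, -0.3874, 0.1093]
eef_rot: [-90.0, 0.1, 172.0]
contact_force: [-0.1, 0.6, -1.0]
gripper_width: 0.0494
```

```bash
python3 -c "
from h import *
print(dl([.5374,-.3884,.0765],172))"
```

```text
[0.0002, 0.0328, 0.001, 0.0006]
```

apply_moves --deltas '[{"tx": 0,"ty": 0.01,"tz": 0.001,"turn": 0,"gripper": 0.04},{"tx": 0,"ty": 0.02,"tz": 0.001,"turn": 0,"gripper": 0.04},{"tx": 0,"ty": 0.03,"tz": 0.001,"turn": 0,"gripper": 0.04},{"tx": 0,"ty": 0.032,"tz": 0.001,"turn": 0,"gripper": 0.04},{"tx": 0,"ty": 0.032,"tz": 0.001,"turn": 0,"gripper": 0.04}]'

```text
time_s: 13.55
tcp_pos: [0.5368, -0.388, 0.0747]
eef_rot: [-90.0, -0.1, 172.0]
contact_force: [-0.8, 0.5, -1.9]
gripper_width: 0.0495
```

```bash
python3 snap.py wrist11;python3 -c "
from h import *
s=r.get_state();print(s['contact_force'],s['moment']);print(dl([.5374,-.3884,.0447],172))
p=np.load('wrist11.npz')['p'][180:330,240:410]; cv2.imwrite('pics/z11.png',cv2.resize(p,None,fx=4,fy=4,interpolation=cv2.INTER_CUBIC)[:,:,::-1])"
```

```text
13.55 [ 0.53677947 -0.3880277   0.07470338] [-9.00158534e+01 -8.58863643e-02  1.71991544e+02] [-19.   27.5 -12.2   0.  -50.3 101. ] 0.04950679967082518 [-0.8  0.5 -1.9]
[ 0.28932004 -0.71320881 -1.69647263] [-0.05834082 -0.01225738  0.03131687]
[-0.0003, 0.0306, 0.0002, -0.0001]
```

View pics/z11.png

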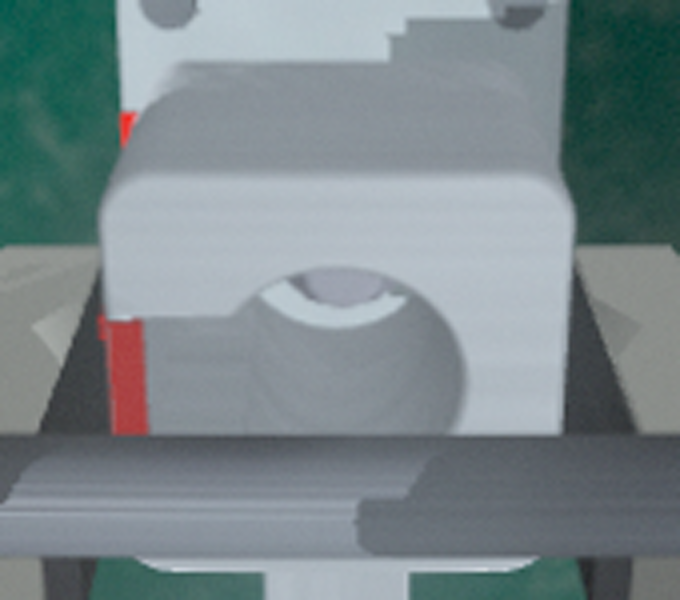

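The shaft tip, at crop px (342,290), is centred in the bore and force is near zero. Lowering slowly.

apply_moves --deltas '[{"tx": 0,"ty": 0.008,"tz": 0,"turn": 0,"gripper": 0.04},{"tx": 0,"ty": 0.014,"tz": 0,"turn": 0,"gripper": 0.04},{"tx": 0,"ty": 0.02,"tz": 0,"turn": 0,"gripper": 0.04},{"tx": 0,"ty": 0.026,"tz": 0,"turn": 0,"gripper": 0.04},{"tx": 0,"ty": 0.03,"tz": 0,"turn": 0,"gripper": 0.04}]'

```text
time_s: 14.1
tcp_pos: [0.5369, -0.3881, 0.0447]
eef_rot: [-90.0, -0.0, 172.0]
contact_force: [0.2, 0.3, -1.7]
gripper_width: 0.0499
```

```bash
python3 -c "
from h import *
s=r.get_state();print(s['contact_force'],s['moment']);print(s['tcp_pos'],dl([.5374,-.3884,.0437],172))"
```

```text
[ 0.24003941  0.34321303 -1.7173886 ] [ 0.02346787 -0.00188342 -0.00757505]
[ 0.53693651 -0.38805067  0.04471478] [-0.0005, 0.001, 0.0003, -0.0002]
```

apply_moves --deltas '[{"tx": 0,"ty": 0.001,"tz": 0,"turn": 0,"gripper": 0.04},{"tx": 0,"ty": 0.001,"tz": 0,"turn": 0,"gripper": 0.065},{"tx": 0,"ty": 0.001,"tz": 0,"turn": 0,"gripper": 0.065},{"tx": 0,"ty": 0.001,"tz": 0,"turn": 0,"gripper": 0.065},{"tx": 0,"ty": 0.001,"tz": 0,"turn": 0,"gripper": 0.065}]'

```text
time_s: 14.6
tcp_pos: [0.5374, -0.3883, 0.045]
eef_rot: [-90.0, 0.0, 172.0]
contact_force: [-0.5, -0.4, 0.1]
gripper_width: 0.065
```

apply_moves --deltas '[{"tx": 0,"ty": -0.02,"tz": 0,"turn": 0,"gripper": 0.065},{"tx": 0,"ty": -0.06,"tz": 0,"turn": 0,"gripper": 0.065},{"tx": 0.01,"ty": -0.1,"tz": 0,"turn": 0,"gripper": 0.065},{"tx": 0.03,"ty": -0.14,"tz": -0.01,"turn": 0,"gripper": 0.065},{"tx": 0.06,"ty": -0.17,"tz": -0.03,"turn": 0,"gripper": 0.065}]'

```text
time_s: 15.1
tcp_pos: [0.4826, -0.3509, 0.217]
eef_rot: [-89.9, 0.1, 172.0]
contact_force: [-0.3, 0.0, 0.7]
gripper_width: 0.0648
```

apply_moves --deltas '[{"tx": 0,"ty": 0,"tz": -0.03,"turn": 0,"gripper": 0.065},{"tx": 0,"ty": 0,"tz": -0.03,"turn": 0,"gripper": 0.065},{"tx": 0,"ty": 0,"tz": -0.03,"turn": 0,"gripper": 0.065}]'

```text
time_s: 15.4
tcp_pos: [0.4863, -0.32, 0.2153]
eef_rot: [-90.0, 0.1, 172.1]
contact_force: [0.4, -0.3, 0.2]
gripper_width: 0.0647
```

```bash
python3 snap.py wrist12
python3 - <<'E'
from h import *
f=np.load("wrist12.npz"); c,W=cam("wrist",f["t"],f["r"]); P=cloud(f["d"],c,W); p=f["p"].astype(int)
for x,y in [(.547,-.198),(.5433,-.389)]:
    near=(p.min(-1)>100)&(np.hypot(P[...,0]-x,P[...,1]-y)<.04)
    g=near&(abs(P[...,2]-.052)<.003)
    q=P[g]; print("top",len(q),np.median(q[:,2]),cv2.minAreaRect((q[:,:2]*1000).astype(np.float32)))
    A=np.c_[q[:,:2],np.ones(len(q))]; print(np.degrees(np.linalg.lstsq(A,q[:,2],rcond=None)[0][:2]))
E
```

```text
15.4 [ 0.48631003 -0.31995123  0.2153278 ] [-8.99891979e+01  7.72981682e-02  1.72065950e+02] [-14.1  13.  -13.8   0.  -63.2  96.2] 0.06468586381471175 [ 0.4 -0.3  0.2]
top 2308 0.05128364151399173 ((546.13916015625, -198.93887329101562), (50.71522521972656, 50.774662017822266), 10.601089477539062)
[-0.03473494  0.13598567]
top 2500 0.05118939607422157 ((542.0548095703125, -388.5390319824219), (50.92068862915039, 49.2551155090332), 82.66233825683594)
[ 0.04094081 -0.05704209]
```

View pics/wrist12.png

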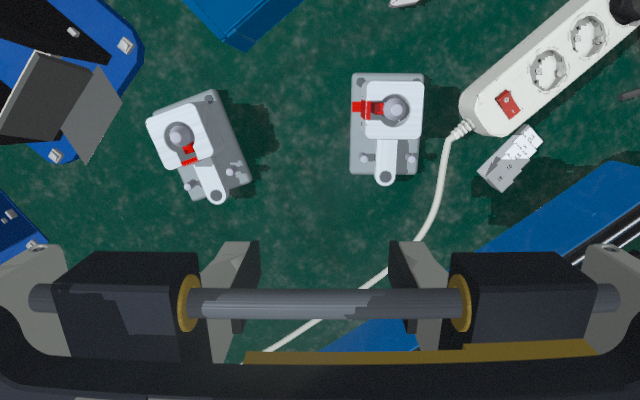

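Both cranks are seated. The in-line hub is at px (180,135) with its arm at (217,195), and the cross hub is at (394,110) with its arm at (385,178). Both tops are flat at 51.2 mm against 52 nominal, with the table reading about -0.7. The robot is clear, so I'm handing in.

```bash
python3 -c "
from h import *
print(r.close_job())"
```

```text
the job is handed in; nothing more can be done
None
```

Both cranks are seated and released, and the job was handed in at about 15.5 s of the 59 s allowed. The in-line crank is on the stand whose key points to its pins, and the cross-keyed crank is on the stand whose key points to +y.

**Seating:** In the last wrist picture both hub tops measured 51.2–51.3 mm high against 52 mm nominal. The table itself read about 0.7 mm low, so the hubs are flat on their plates. Tilt was under 0.15°, each key sat in its keyway, and each arm lay between its two stop pins.

**Robot:** The gripper was open and about 20 cm above the work. The readings I took showed small contact forces, at most about 6 N, while closing on the hubs.

**Differences:** The fixed scene and side cameras placed the cranks about 2.5 mm off from the wrist camera, within the calibration allowance. I worked from the wrist camera throughout. Both seated hubs sit about 1 mm from the measured shaft axes, inside the 3 mm play. No check failed.

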